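# Touch-test the glaze on three stacks of moon cakes

## Task

Check that the glaze on the moon cakes waiting on the packing scale has set: with the fingers shut, lightly touch the middle of the top of the cake that stands alone, then the top of the stack of two, then the top of the stack of three. Only touch them, never pick them up or press hard on the sprung platform under them; every cake must stay standing where it is, and the tape roll, the hand press and the scraper must be left in place. Finish with the hand clear.

Things in the scene. Friction and masses are not known exactly. Their poses are not given: they have to be found in the camera images.
- single_top (a point): the middle of the flat patterned top of the cake standing alone (its top face 76 mm above the table while the platform is up); z up. This is the spot to touch; the cake is firm, its top level and nearly flat over a circle of about 60 mm
- pair_top (a point): the middle of the flat patterned top of the stack of two (top face 104 mm above the table while the platform is up); z up. This is the spot to touch; the cake is firm, its top level and nearly flat over a circle of about 60 mm
- trio_top (a point): the middle of the flat patterned top of the stack of three (top face 141 mm above the table while the platform is up); z up. This is the spot to touch; the cake is firm, its top level and nearly flat over a circle of about 60 mm
- single_cake: the loose moon cake that stands alone on the scale's platform: round golden-brown moon cake, about 75 mm across and 34 mm high, about 0.11 kg, loose, only resting on what is below it. Origin at the centre of its underside, z up
- pair_lower: the bottom cake of the stack of two: round golden-brown moon cake, about 75 mm across and 30 mm high, about 0.11 kg, loose, only resting on what is below it. Origin at the centre of its underside, z up
- pair_upper: the top cake of the stack of two: round golden-brown moon cake, about 75 mm across and 32 mm high, about 0.11 kg, loose, only resting on what is below it. Origin at the centre of its underside, z up
- trio_lower: the bottom cake of the stack of three: round golden-brown moon cake, about 75 mm across and 33 mm high, about 0.11 kg, loose, only resting on what is below it. Origin at the centre of its underside, z up
- trio_middle: the middle cake of the stack of three: round golden-brown moon cake, about 75 mm across and 32 mm high, about 0.11 kg, loose, only resting on what is below it. Origin at the centre of its underside, z up
- trio_upper: the top cake of the stack of three: round golden-brown moon cake, about 75 mm across and 34 mm high, about 0.11 kg, loose, only resting on what is below it. Origin at the centre of its underside, z up
- scale: low packing scale, fixed to the table: grey base under a bare steel platform 150 x 450 x 10 mm (x, y, z) whose flat top is 42 mm above the table; the three stacks stand on it in a row along its y, about 150 mm apart, in any order. Origin on the table under the middle of the platform, z up
- plate (a joint): how far the scale's sprung platform has sunk (m): 0 is up; it carries the cakes, stays up under a touch of up to about 3 N (a heavier load of cakes leaves less), then sinks about 0.4 mm for each further newton, to a stop at 0.014; it comes back up when let go
- tape_roll: bystander: roll of packing tape lying flat, 102 mm across, 49 mm high, loose. Origin at the centre of its underside
- press_mould: bystander: hand press for moon cakes standing upright, 69 mm across, 169 mm high, with a mushroom-shaped handle on top, loose. Origin at the centre of its underside
- bench_scraper: bystander: flat steel dough scraper with a wooden handle, 79 x 152 x 19 mm, lying on the table, loose. Origin at the centre of its underside, long side along its y
Not all that is in view belongs to the job. Leave any pink or red look-alike of the single_cake alone. What is shaped like the trio_lower but red is not meant.

How it is judged:
By the outcome, as a careful person would: the job done as asked, in the order asked, and still so for the second after the job is handed in, with the robot touching nothing.
It also fails if it takes over 48 s, if anything falls off the work surface, if the arm or the gripper's body presses on something with over 40 N, if the wrist force passes 120 N, or if a joint passes its speed limit or range.

## Robot

A 6-joint arm with a two-finger parallel gripper is mounted at the origin on the work surface; the furniture and walls round the work are solid. World frame = base frame: x ahead of the robot, y to its left, z up, the work surface at z = 0. Lengths are in m, angles in rad, forces in N, time in s.
With the tool pointing down it reaches from about 0.425 to 0.925 m from the base axis. Payload 12.5 kg.
Tool frame: the origin (TCP) lies between the finger pads; the fingertips stand arm.finger_overhang ahead of it and the grasp point (between the pads) lies 2 mm behind it (arm.finger_overhang is the distance from the TCP to the fingertips, in m); z points along the fingers, y is the line along which they close (so a half turn about z gives the same grasp; the last joint's range is limited). The gripper opens to 85 mm and grips with 20 to 120 N. Pads are 22 mm wide; open, the fingers measure 114 mm over their backs; the gripper's body (76 mm by 85 mm) begins 54 mm behind the grasp point. The pads swing forward as they close: fully open they stand 13 mm farther back than shut.
Start: joints at [1.205, 0.491, 1.559, -0, 1.092, -0.106], TCP at [0.161, 0.604, 0.248] pointing down, gripper open.
Joint ranges: [-3.1, 3.1], [-0.84, 2.19], [0.05, 2.79], [-1.13, 4.28], [0.06, 2.93], [-2.69, 2.69]. Speed limits (rad/s): [2.22, 2.22, 2.79, 3.14, 3.14, 3.14].

## Interface

Orientations are given as [roll, pitch, yaw] about the fixed x, y, z axes, in that order (R = Rz(yaw) Ry(pitch) Rx(roll)).
In Python, from station import arm gives the robot as it stands.
- The arm moves only by the shell command python3 -m creep 'ROWS' [FORCE]. ROWS is JSON, a list that holds one entry, the list of rows, each a list of 5 numbers: the shift along the world's x, y, z in mm, then the turn about the world's z in rad, then the finger opening in mm, from 0 to 85.4. In form: [[[x, y, z, spin, gripper], ...]]. A call has 1 to 8 rows; each row shifts and turns the commanded pose from where the row before left it; what a row does not reach is not made up. A row lasts 1/12 s, in which the tool goes at most 41.7 mm and 7.16 degrees, less where a joint would pass 70% of its speed; a pose out of reach is approached as far as the arm can. A call with a gripper value outside its range is refused whole. The fingers move at their own pace and stop on an object; FORCE is the grip in N (left out, the last holds). Time passes only in rows, so rows that do not move let the fingers close. It gives the time, the measured TCP pose, the force, the opening and the grip force at its end, in the units of the state.
- arm.observe(): the state, without advancing time (a new reading comes with each control period).
- arm.get_image(name): name is "scene" or "top" or "wrist"; returns the picture (400x640x3 uint8, blue, green, red); there is no depth.
- arm.get_calibration(name): a dict with "K" (3x3 intrinsics, pixels), "k1" (the pictures are not rectified: a ray, as slopes to the right and down, at radius r is drawn at 1 + k1 r^2 times it, then the intrinsics apply), "pose" (4x4, takes a point from camera to world coordinates); the wrist camera has in their place "hand_eye" (4x4, takes a point from camera to tool coordinates, whose origin is the TCP and whose axes are the flange's). Camera axes: x right, y down, z forward; pixel columns grow to the right and rows downward; lengths in m; the calibration is good to about 2 mm. A picture is of the moment at which its call begins: read the wrist's pose just before it. get_calibration takes no time and is no camera call.
- arm.job_done(): hands the job in; it is judged then, once.
The state is a dict: "time": time; "q": joint angles; "qd": joint speeds; "joint_efforts": joint torques, N m; "position": TCP position; "orientation": TCP orientation; "contact_force": force on the tool from outside, world axes, zero at the start; "torque": the same for the moment, N m; "gripper_width": finger opening in m; "grip_force": force on a finger pad.
Only numpy, scipy, OpenCV 4.12 (cv2) and the standard library are available. Lean on these libraries where they do the work, as an engineer would, in place of code of your own. Each camera call takes 0.05 s, during which the arm holds its last target. There are 200 camera calls.

## Working session

There is one attempt and no reset: what is moved stays moved. The work goes in short steps, Python scripts to look and compute and a shell command to move; the robot and the scene stay as the last step left them, time stands still between calls to the robot, and variables do not carry over. Pictures are saved under pics/ and viewed, at most 10 in all, crops included, and the job is handed in when it is done.

```bash
mkdir -p pics; ls; python3 - <<'E'
from station import arm
import cv2
s=arm.observe();print(s['time'],s['position'],s['orientation'],s['gripper_width'],s['contact_force'],arm.finger_overhang)
for n in ("scene","top"):
    cv2.imwrite(f"pics/{n}0.png",arm.get_image(n)); c=arm.get_calibration(n);print(n,c)
E
```

```text
pics
0.0 [0.16044592 0.60383092 0.24772316] [-3.14048897e+00 -1.39132304e-04  2.88178145e+00] 0.08533397283083939 [ 0.50828353 -0.31413218  0.74622574] 0.017
scene {'K': array([[450.89064583,   0.        , 315.37534628],
       [  0.        , 450.89064583, 202.33113303],
       [  0.        ,   0.        ,   1.        ]]), 'k1': 0.03454891413512006, 'pose': array([[ 0.60094585, -0.57458486,  0.55562246, -0.33867383],
       [-0.79927826, -0.43571958,  0.41388731, -0.59795446],
       [ 0.0042822 , -0.69282082, -0.72109706,  1.04291673],
       [ 0.        ,  0.        ,  0.        ,  1.        ]])}
top {'K': array([[395.68664482,   0.        , 322.15296483],
       [  0.        , 395.68664482, 203.56162201],
       [  0.        ,   0.        ,   1.        ]]), 'k1': -0.04816515949497844, 'pose': array([[ 0.02313099, -0.98595283,  0.16541455,  0.15159987],
       [-0.99971451, -0.02182072,  0.00973424, -0.06061858],
       [-0.00598804, -0.16559249, -0.98617608,  1.44580461],
       [ 0.        ,  0.        ,  0.        ,  1.        ]])}
```

View pics/scene0.png

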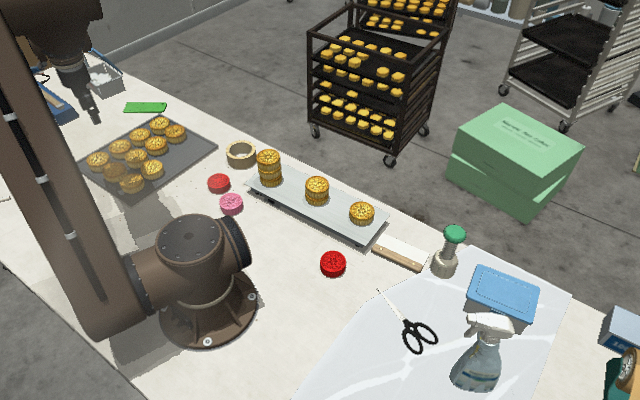

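View pics/top0.png

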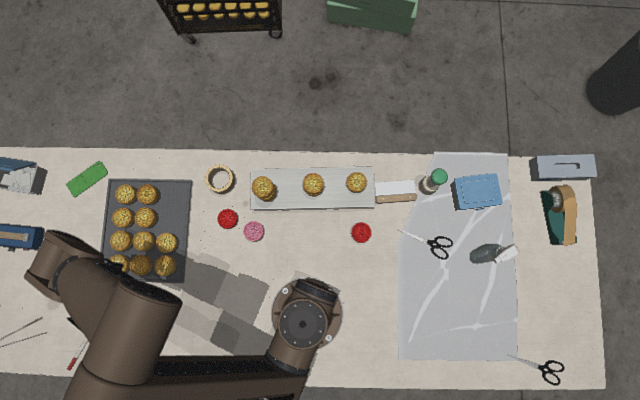

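The scale's platform runs along y. The trio is on the left (top view at 263,187; scene at 268,158), the pair in the middle (313,183; scene 317,187) and the single on the right (356,182; scene 361,212). The tape roll is left of the platform. The scraper and press are to the right.

```bash
cat > h.py <<'E'
import cv2,numpy as np
H=dict(trio=.141,pair=.104,single=.076)
def rays(px,c):
    K=c['K'];d=(np.asarray(px,float)-K[:2,2])/[K[0,0],K[1,1]]
    u=d.copy()
    for _ in range(8): u=d/(1+c['k1']*(u**2).sum(1,keepdims=True))
    return np.c_[u,np.ones(len(u))]
def onplane(px,c,P,z):
    D=rays(px,c)@P[:3,:3].T; return P[:3,3]+D*((z-P[2,3])/D[:,2:])
def blob(img,seed):
    h=cv2.cvtColor(img,cv2.COLOR_BGR2HSV)
    m=cv2.inRange(h,(10,110,40),(32,255,255)); m=cv2.morphologyEx(m,cv2.MORPH_CLOSE,np.ones((5,5)))
    cs,_=cv2.findContours(m,cv2.RETR_EXTERNAL,cv2.CHAIN_APPROX_NONE)
    return max(cs,key=lambda c:cv2.pointPolygonTest(c,seed,True))[:,0]
def topcentre(img,c,P,seed,z):
    # rim points on the far side from the camera lie on the top face edge: fit circle there
    W=onplane(blob(img,seed),c,P,z)[:,:2]
    n=W.mean(0)-P[:2,3]; n/=np.linalg.norm(n)
    t=np.array([-n[1],n[0]]); s=W@t; f=W@n
    mid=(s.max()+s.min())/2; r=(s.max()-s.min())/2
    return mid*t+(f.max()-r)*n, r
E
python3 - <<'E'
from station import arm
from h import *
S=dict(scene=dict(trio=(268,158),pair=(317,187),single=(361,212)),top=dict(trio=(263,187),pair=(313,183),single=(356,182)))
for n in S:
    im=cv2.imread(f"pics/{n}0.png");c=arm.get_calibration(n)
    for k,s in S[n].items():
        p,r=topcentre(im,c,c['pose'],s,H[k]);print(n,k,p.round(4),round(r,4))
c=arm.get_calibration('wrist');print(c)
for k,p in dict(tape=(220,179),press=(440,176),scraper=(395,190)).items():
    c=arm.get_calibration('top');print(k,onplane([p],c,c['pose'],.05 if k!='press' else .16)[0].round(3))
E
```

```text
scene trio [0.4226 0.1551] 0.0368
scene pair [ 0.4485 -0.0153] 0.0346
scene single [ 0.4626 -0.1689] 0.0348
top trio [0.4257 0.1576] 0.0346
top pair [ 0.4505 -0.0121] 0.0338
top single [ 0.4648 -0.1663] 0.0335
{'K': array([[309.5174847 ,   0.        , 321.9733228 ],
       [  0.        , 309.5174847 , 199.32599042],
       [  0.        ,   0.        ,   1.        ]]), 'k1': -0.008092459362674524, 'hand_eye': array([[ 8.88674728e-04, -9.49719188e-01, -3.13101699e-01,
         8.12273581e-02],
       [ 9.99999493e-01,  9.92389710e-04, -1.71884319e-04,
         2.06961687e-04],
       [ 4.73960741e-04, -3.13101388e-01,  9.49719588e-01,
        -1.26826527e-01],
       [ 0.00000000e+00,  0.00000000e+00,  0.00000000e+00,
         1.00000000e+00]])}
tape [0.468 0.326 0.05 ]
press [ 0.469 -0.44   0.16 ]
scraper [ 0.441 -0.308  0.05 ]
```

Both views agree to about 3 mm. I'll shut the fingers while swinging round to the single cake, keeping outside the minimum reach.

```bash
python3 -m creep '[[[21,-26,0,0,0],[21,-26,0,0,0],[21,-26,0,0,0],[21,-26,0,0,0],[21,-26,0,0,0],[21,-26,0,0,0],[21,-26,0,0,0],[21,-26,0,0,0]]]' 20
python3 -m creep '[[[21,-26,0,0,0],[21,-26,0,0,0],[21,-26,0,0,0],[21,-26,0,0,0],[21,-26,0,0,0],[21,-26,0,0,0],[21,-26,0,0,0],[21,-26,0,0,0]]]'
python3 -m creep '[[[-4,-36,0,0,0],[-4,-36,0,0,0],[-4,-36,0,0,0],[-4,-36,0,0,0],[-4,-36,0,0,0],[-4,-36,0,0,0],[-4,-36,0,0,0],[-4,-36,0,0,0]]]'
python3 -m creep '[[[0,-34,0,0,0],[0,-34,0,0,0],[0,0,0,0,0],[0,0,0,0,0],[0,0,0,0,0]]]'
```

```text
time: 0.77
position: [0.3292, 0.3946, 0.2482]
orientation: [-3.141, -0.0, 2.882]
contact_force: [0.5, -0.1, -0.7]
gripper_width: -0.0002
grip_force: 0.0
time: 1.43
position: [0.4973, 0.1865, 0.2482]
orientation: [-3.141, -0.0, 2.882]
contact_force: [0.8, 1.4, 0.5]
gripper_width: -0.0001
grip_force: 0.0
time: 2.1
position: [0.4639, -0.1016, 0.2483]
orientation: [3.141, -0.0, 2.882]
contact_force: [0.9, -0.1, -0.3]
gripper_width: 0.0003
grip_force: 0.0
time: 2.52
position: [0.4643, -0.1676, 0.248]
orientation: [3.141, -0.001, 2.881]
contact_force: [0.5, 0.9, -0.9]
gripper_width: -0.0003
grip_force: 0.0
```

```bash
python3 - <<'E'
from station import arm
from h import *
from scipy.spatial.transform import Rotation as R
s=arm.observe();im=arm.get_image('wrist');cv2.imwrite('pics/w1.png',im)
c=arm.get_calibration('wrist')
T=np.eye(4);T[:3,:3]=R.from_euler('xyz',s['orientation']).as_matrix();T[:3,3]=s['position']
P=T@c['hand_eye']; np.save('P1.npy',P)
# expected pixel of the single top, nominal
q=np.linalg.inv(P)@[.4637,-.1676,.076,1];u=q[:2]/q[2];print(c['K'][:2,:2]@u+c['K'][:2,2],P[:3,3])
f=[]
for _ in range(6): arm.get_image('top');f.append(arm.observe()['contact_force'])
print(np.round(f,1))
E
```

```text
[321.58654626 182.50973621] [ 0.38590982 -0.14655019  0.37493597]
[[-0.6 -0.1  0.7]
 [ 0.  -0.1  0.4]
 [-0.3 -0.4 -0.5]
 [ 0.   0.  -0.1]
 [ 0.2 -0.6 -0.5]
 [ 0.1  0.9  0. ]]
```

View pics/w1.png

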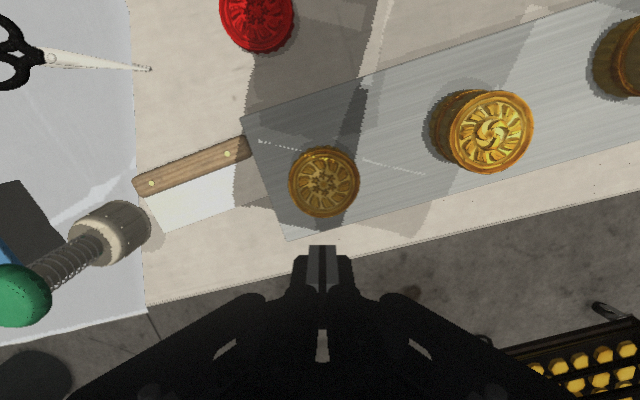

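The wrist view has the single cake at (324,181), against a predicted (322,183), and the shut fingers are in front of it. The pair's top is at (490,131). I'll refine the centres of both.

```bash
python3 - <<'E'
from station import arm
from h import *
im=cv2.imread('pics/w1.png');c=arm.get_calibration('wrist');P=np.load('P1.npy')
for k,s in dict(single=(324,181),pair=(490,131)).items():
    print(k,topcentre(im,c,P,s,H[k]),cv2.boundingRect(blob(im,s)))
    # manual: top-face centre pixel
    print(onplane([(324,180.5) if k=='single' else (492,131)],c,P,H[k])[0].round(4))
E
```

```text
single (array([ 0.46556105, -0.1661966 ]), np.float64(0.03559160040946864)) (288, 145, 72, 73)
[ 0.4623 -0.1647  0.076 ]
pair (array([ 0.45188308, -0.01247417]), np.float64(0.03522155447505129)) (430, 89, 104, 85)
[ 0.4497 -0.0119  0.104 ]
```

```bash
python3 -m creep '[[[0,1,-30,0,0],[0,0,-30,0,0],[0,0,-30,0,0],[0,0,-25,0,0],[0,0,-15,0,0],[0,0,-8,0,0],[0,0,-5,0,0],[0,0,0,0,0]]]'
python3 -m creep '[[[0,0,-2,0,0],[0,0,-2,0,0],[0,0,-1,0,0],[0,0,-1,0,0],[0,0,0,0,0],[0,0,0,0,0]]]'
```

```text
time: 3.53
position: [0.4646, -0.1668, 0.105]
orientation: [3.141, -0.001, 2.882]
contact_force: [0.6, -0.6, 0.6]
gripper_width: -0.0001
grip_force: 0.0
time: 4.03
position: [0.4646, -0.167, 0.0995]
orientation: [3.142, 0.0, 2.882]
contact_force: [0.5, -0.5, -0.4]
gripper_width: 0.0001
grip_force: 0.0
```

```bash
python3 -m creep '[[[0,0,-1,0,0],[0,0,-1,0,0],[0,0,-1,0,0],[0,0,-0.5,0,0],[0,0,-0.5,0,0],[0,0,0,0,0],[0,0,0,0,0]]]'
python3 -m creep '[[[0,0,-0.4,0,0],[0,0,0,0,0]]]'
python3 -m creep '[[[0,0,-0.4,0,0],[0,0,0,0,0]]]'
```

```text
time: 4.62
position: [0.4645, -0.167, 0.0953]
orientation: [3.141, -0.0, 2.882]
contact_force: [0.3, 0.1, 0.4]
gripper_width: 0.0
grip_force: 0.0
time: 4.78
position: [0.4645, -0.167, 0.0949]
orientation: [3.141, -0.0, 2.882]
contact_force: [-0.6, -0.2, -0.2]
gripper_width: -0.0004
grip_force: 0.0
time: 4.95
position: [0.4645, -0.167, 0.0945]
orientation: [3.141, -0.0, 2.882]
contact_force: [-0.2, -0.2, -0.6]
gripper_width: -0.0005
grip_force: 0.0
```

```bash
for i in 1; do :; done; python3 -m creep '[[[0,0,-0.4,0,0],[0,0,0,0,0]]]' | egrep 'pos|cont'
python3 -m creep '[[[0,0,-0.3,0,0],[0,0,0,0,0]]]' | egrep 'pos|cont'
python3 -m creep '[[[0,0,-0.3,0,0],[0,0,0,0,0]]]' | egrep 'pos|cont'
```

```text
position: [0.4645, -0.167, 0.0941]
contact_force: [0.0, 0.0, -0.5]
position: [0.4645, -0.167, 0.0938]
contact_force: [-0.2, -0.3, -1.2]
position: [0.4645, -0.167, 0.0935]
contact_force: [-0.4, -0.9, -0.1]
```

```bash
python3 -m creep '[[[0,0,-0.3,0,0],[0,0,0,0,0]]]' | egrep 'pos|cont'
```

```text
position: [0.4645, -0.167, 0.0932]
contact_force: [-0.5, 0.6, -0.1]
```

```bash
python3 -m creep '[[[0,0,-0.3,0,0],[0,0,0,0,0]]]' | egrep 'pos|cont'
```

```text
position: [0.4646, -0.167, 0.093]
contact_force: [-0.7, 0.5, 2.7]
```

```bash
cat > f.py <<'E'
from station import arm
import numpy as np
f=[]
for _ in range(4): arm.get_image('top');f.append(arm.observe()['contact_force'][2])
s=arm.observe();print(s['time'],s['position'].round(5) if hasattr(s['position'],'round') else s['position'],np.round(f,1),np.mean(f))
E
python3 f.py
```

```text
5.9833 [ 0.46454 -0.16697  0.09299] [2.8 1.9 1.2 2.2] 2.036432235732745
```

The cake was touched with about 2 N. I'll lift straight up, then move to the pair.

```bash
python3 -m creep '[[[0,0,4,0,0],[0,0,15,0,0],[0,0,30,0,0],[0,0,30,0,0],[0,0,28,0,0],[-2,25,0,0,0],[-3,32,0,0,0],[-3,32,0,0,0]]]' | egrep 'pos|cont'
python3 -m creep '[[[-3,32,0,0,0],[-2,22,0,0,0],[-1,11,0,0,0],[0,0,0,0,0],[0,0,0,0,0],[0,0,0,0,0]]]' | egrep 'time|pos|cont'
python3 - <<'E'
from station import arm
from h import *
from scipy.spatial.transform import Rotation as R
s=arm.observe();im=arm.get_image('wrist');cv2.imwrite('pics/w2.png',im)
c=arm.get_calibration('wrist')
T=np.eye(4);T[:3,:3]=R.from_euler('xyz',s['orientation']).as_matrix();T[:3,3]=s['position']
P=T@c['hand_eye']; np.save('P2.npy',P)
for k,p in dict(pair=[.4505,-.0125],trio=[.424,.1565],single=[.464,-.1665]).items():
    q=np.linalg.inv(P)@[*p,H[k],1];u=c['K'][:2,:2]@(q[:2]/q[2])+c['K'][:2,2]
    print(k,u,topcentre(im,c,P,tuple(map(float,u)),H[k]),cv2.boundingRect(blob(im,tuple(map(float,u)))))
E
```

```text
position: [0.4563, -0.0773, 0.2006]
contact_force: [0.5, 0.3, 0.6]
time: 7.15
position: [0.4508, -0.0138, 0.2]
contact_force: [0.1, -1.2, 0.2]
pair [323.24372251 208.11576433] (array([ 0.44899319, -0.01200408]), np.float64(0.03570520626675011)) (277, 150, 94, 99)
trio [592.79733963 118.28918477] (array([0.42756936, 0.15824392]), np.float64(0.03594323468569066)) (460, 57, 180, 127)
single [162.31995752 252.19484358] (array([ 0.46598385, -0.16648619]), np.float64(0.035034492223270014)) (126, 208, 88, 80)
```

View pics/w2.png

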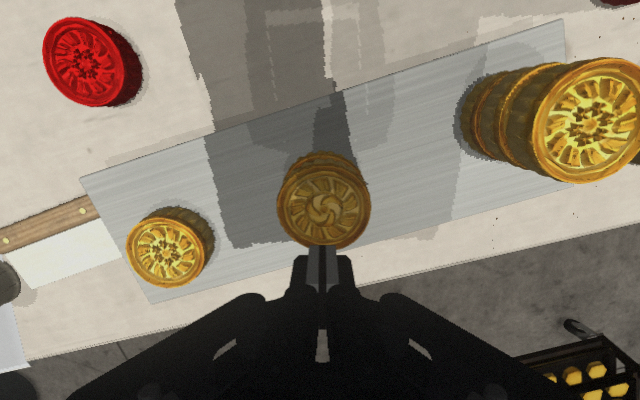

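The single is still in place at (166,252). The pair's pattern centre is at (324,205), right under the hand, and the trio's top is at about (589,121). Descending on the pair.

```bash
python3 -m creep '[[[-1,1,-25,0,0],[0,0,-25,0,0],[0,0,-14,0,0],[0,0,-6,0,0],[0,0,-3,0,0],[0,0,-2,0,0],[0,0,0,0,0],[0,0,0,0,0]]]' | egrep 'pos|cont'
python3 -m creep '[[[0,0,-1,0,0],[0,0,-0.5,0,0],[0,0,0,0,0]]]' | egrep 'pos|cont'
python3 - <<'E'
from station import arm
from h import *
c=arm.get_calibration('wrist');print(onplane([(589,121)],c,np.load('P2.npy'),.141))
E
```

```text
position: [0.4499, -0.0122, 0.1255]
contact_force: [-0.0, 0.4, 0.2]
position: [0.4496, -0.0119, 0.1237]
contact_force: [-0.1, -0.1, -0.2]
[[0.42498067 0.15537561 0.141     ]]
```

```bash
python3 -m creep '[[[0,0,-0.5,0,0],[0,0,-0.3,0,0],[0,0,0,0,0]]]' | egrep 'pos|cont'
python3 -m creep '[[[0,0,-0.4,0,0],[0,0,0,0,0]]]' | egrep 'pos|cont'
python3 -m creep '[[[0,0,-0.3,0,0],[0,0,0,0,0]]]' | egrep 'pos|cont'
```

```text
position: [0.4495, -0.0119, 0.1226]
contact_force: [-0.5, -0.1, 0.2]
position: [0.4495, -0.0119, 0.1222]
contact_force: [0.2, -0.4, -0.0]
position: [0.4495, -0.012, 0.1219]
contact_force: [0.8, 0.3, 0.0]
```

```bash
python3 -m creep '[[[0,0,-0.3,0,0],[0,0,0,0,0]]]' | egrep 'pos|cont'
```

```text
position: [0.4495, -0.012, 0.1216]
contact_force: [0.0, -0.3, -0.0]
```

```bash
python3 -m creep '[[[0,0,-0.3,0,0],[0,0,0,0,0]]]' | egrep 'pos|cont'
```

```text
position: [0.4495, -0.012, 0.1213]
contact_force: [0.1, 0.1, -0.1]
```

```bash
python3 -m creep '[[[0,0,-0.3,0,0],[0,0,0,0,0]]]' | egrep 'pos|cont'; python3 f.py
```

```text
position: [0.4496, -0.012, 0.1211]
contact_force: [-0.8, 0.2, 1.8]
9.4 [ 0.44955 -0.01194  0.12108] [1.8 1.4 2.8 2.1] 2.0037383814304293
```

```bash
python3 -m creep '[[[0,0,4,0,0],[0,0,15,0,0],[0,0,30,0,0],[0,0,30,0,0],[-3,22,0,0,0],[-4,28,0,0,0],[-4,30,0,0,0],[-4,30,0,0,0]]]' | egrep 'pos|cont'
python3 -m creep '[[[-4,28,0,0,0],[-4,20,0,0,0],[-2,10,0,0,0],[0,0,0,0,0],[0,0,0,0,0],[0,0,0,0,0]]]' | egrep 'time|pos|cont'
python3 - <<'E'
from station import arm
from h import *
from scipy.spatial.transform import Rotation as R
s=arm.observe();im=arm.get_image('wrist');cv2.imwrite('pics/w3.png',im)
c=arm.get_calibration('wrist')
T=np.eye(4);T[:3,:3]=R.from_euler('xyz',s['orientation']).as_matrix();T[:3,3]=s['position']
P=T@c['hand_eye']; np.save('P3.npy',P)
for k,p in dict(trio=[.425,.156],pair=[.4495,-.012]).items():
    q=np.linalg.inv(P)@[*p,H[k],1];u=c['K'][:2,:2]@(q[:2]/q[2])+c['K'][:2,2]
    print(k,u,topcentre(im,c,P,tuple(map(float,u)),H[k]))
E
```

```text
position: [0.4342, 0.099, 0.2005]
contact_force: [0.6, -0.5, 0.4]
time: 10.57
position: [0.4247, 0.1553, 0.2001]
contact_force: [1.0, -0.8, -0.4]
trio [322.83951298 228.46168197] (array([0.42430526, 0.15953197]), np.float64(0.03472403751657105))
pair [135.49451148 284.23951828] (array([ 0.45112377, -0.01039129]), np.float64(0.0359005510715395))
```

View pics/w3.png

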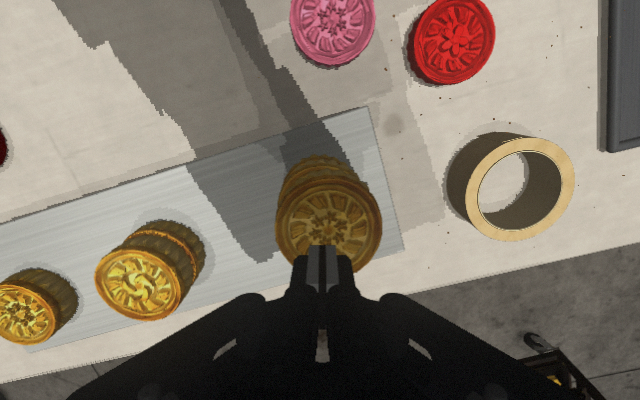

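The trio's pattern centre is at (328,228), about 3 mm to the +y side of the hand. The pair is standing at (140,284) and the single at (25,312). I'll shift +y and descend.

```bash
python3 -m creep '[[[0,2.5,-12,0,0],[0,0,-14,0,0],[0,0,-6,0,0],[0,0,-3,0,0],[0,0,-2,0,0],[0,0,-1,0,0],[0,0,0,0,0],[0,0,0,0,0]]]' | egrep 'pos|cont'
python3 -m creep '[[[0,0,-0.6,0,0],[0,0,-0.4,0,0],[0,0,0,0,0]]]' | egrep 'pos|cont'
python3 -m creep '[[[0,0,-0.5,0,0],[0,0,0,0,0]]]' | egrep 'pos|cont'
```

```text
position: [0.4247, 0.1585, 0.1624]
contact_force: [0.1, -0.3, 0.7]
position: [0.4245, 0.1586, 0.1611]
contact_force: [-0.2, -0.3, 0.2]
position: [0.4245, 0.1586, 0.1605]
contact_force: [0.6, -0.3, 0.5]
```

```bash
python3 -m creep '[[[0,0,-0.5,0,0],[0,0,-0.4,0,0],[0,0,0,0,0]]]' | egrep 'pos|cont'
python3 -m creep '[[[0,0,-0.4,0,0],[0,0,0,0,0]]]' | egrep 'pos|cont'
python3 -m creep '[[[0,0,-0.3,0,0],[0,0,0,0,0]]]' | egrep 'pos|cont'
```

```text
position: [0.4245, 0.1585, 0.1595]
contact_force: [0.4, 0.6, -0.2]
position: [0.4245, 0.1585, 0.1592]
contact_force: [0.3, -0.2, 0.3]
position: [0.4245, 0.1585, 0.1589]
contact_force: [0.3, 0.2, 0.4]
```

```bash
python3 -m creep '[[[0,0,-0.3,0,0],[0,0,0,0,0]]]' | egrep 'pos|cont'
```

```text
position: [0.4245, 0.1585, 0.1586]
contact_force: [-0.8, -0.2, -0.5]
```

```bash
python3 -m creep '[[[0,0,-0.3,0,0],[0,0,0,0,0]]]' | egrep 'pos|cont'
```

```text
position: [0.4245, 0.1585, 0.1583]
contact_force: [-0.6, -0.2, 0.7]
```

```bash
python3 -m creep '[[[0,0,-0.3,0,0],[0,0,0,0,0]]]' | egrep 'pos|cont'; python3 f.py
```

```text
position: [0.4245, 0.1585, 0.1581]
contact_force: [-0.5, 0.4, 2.2]
12.9833 [0.42457 0.15854 0.15808] [0.9 1.5 1.5 1. ] 1.2305187937557824
```

```bash
python3 -m creep '[[[0,0,-0.1,0,0],[0,0,0,0,0]]]' | egrep 'pos|cont'; python3 f.py
```

```text
position: [0.4246, 0.1586, 0.158]
contact_force: [-0.4, 0.3, 1.9]
13.35 [0.42456 0.15856 0.15796] [1.7 2.2 2.1 1.9] 1.967651886782089
```

Touched with about 2 N. I'll lift straight up, back off, and check.

```bash
python3 -m creep '[[[0,0,4,0,0],[0,0,15,0,0],[0,0,30,0,0],[0,0,30,0,0],[0,0,20,0,0],[10,25,0,0,0],[10,30,0,0,0],[5,30,0,0,0]]]' | egrep 'pos|cont'
python3 -m creep '[[[0,30,0,0,0],[0,30,0,0,0],[0,30,0,0,0],[0,20,0,0,0],[0,10,0,0,0],[0,0,0,0,0],[0,0,0,0,0],[0,0,0,0,0]]]' | egrep 'time|pos|cont'
python3 - <<'E'
from station import arm
from h import *
S=dict(scene=dict(trio=(268,158),pair=(317,187),single=(361,212)),top=dict(trio=(263,187),pair=(313,183),single=(356,182)))
for n in S:
    im=arm.get_image(n);cv2.imwrite(f"pics/{n}1.png",im);c=arm.get_calibration(n);i0=cv2.imread(f"pics/{n}0.png")
    for k,s in S[n].items():
        p=cv2.boundingRect(blob(im,s)),cv2.boundingRect(blob(i0,s));print(n,k,p)
E
```

```text
position: [0.4504, 0.2444, 0.2578]
contact_force: [0.0, -0.2, 0.7]
time: 14.68
position: [0.4495, 0.3625, 0.257]
contact_force: [0.7, -0.2, 0.1]
scene trio ((255, 149, 27, 38), (255, 149, 27, 38))
scene pair ((305, 176, 24, 30), (305, 176, 24, 30))
scene single ((349, 202, 25, 23), (349, 202, 25, 23))
top trio ((252, 176, 24, 25), (252, 176, 24, 25))
top pair ((303, 173, 20, 23), (303, 173, 20, 23))
top single ((347, 172, 19, 20), (347, 172, 19, 20))
```

View pics/scene1.png

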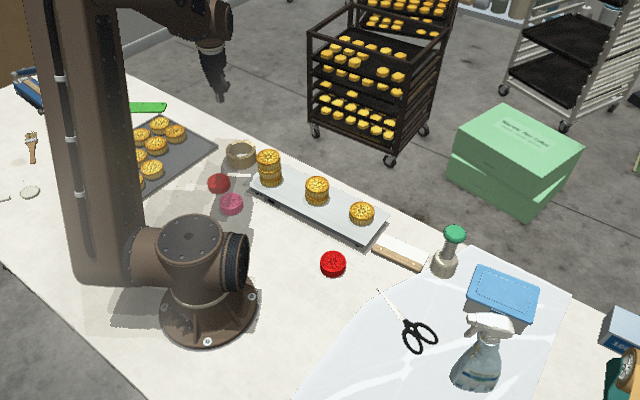

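The stacks, tape roll, press and scraper are all where they were: the stacks' pixel boxes match the first pictures in both views. The hand is clear, around (215,80).

```bash
python3 -c "
from station import arm
print(arm.job_done())"
```

```text
the job is handed in; nothing more can be done
None
```

I touched the single cake, the stack of two and the stack of three in that order, each with about 2 N; nothing shifted in the before-and-after pictures, and I handed the job in at about 15 s with the hand clear.

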